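Push the biscuit tin home into the corner of the tea-table rail

TASK

Tidy the tea table: with the fingertips, push the red biscuit tin across the table until its long side lies flat against the pale wooden rail at the back and one short end is flat against the dark wooden end block, so that it sits snugly in the corner between them. Only push it - never lift or tip it - leave all the other things on the table where they stand, and finish with the gripper clear.

Things in the scene. Friction and masses are not known exactly. Their poses are not given: they have to be found in the camera images.
- tin: closed dark red biscuit tin with a round biscuit picture on its lid, a box 110 mm (its x) by 150 mm (its y) by 60 mm high with 4 mm rounded edges, 0.3 to 0.65 kg, loose, too wide to grip; slides on the table at 1.5 to 5 N. Origin: centre of its underside; z up. Starts on the robot's side of the rail, turned up to 0.35 rad from the rail's direction
- rail: pale wooden rail fixed to the table beyond the tin, 680 mm long (its y), 20 mm thick, 40 mm high, rigid. Origin: on the table, at the foot of the face that looks towards the robot, mid-length; its x points away from the robot, square to that face (so the tin lies at negative x), its y along the rail. Its place and its yaw (up to 0.12 rad) vary
- end_block: dark wooden block, brass dot on top, fixed, rigid, in front of the rail near its left or right end (it varies): 100 mm (its x) by 40 mm along the rail (its y) by 50 mm high, axes parallel to the rail's. Origin: centre of its underside, 55 mm in front of the rail's face. The tin's short end goes against the 100 mm face that looks to the rail's middle
- sugar_bowl: white china sugar bowl with sugar lumps, 98 mm across, 71 mm high, loose, standing in front of the rail near the other end from the end block; leave alone. Origin: centre of its underside
- mug: blue mug, 80 mm across plus a handle at its +y, 90 mm high, loose; leave alone. Origin: centre of its underside
- tea_carton: dark plum tea carton 65 x 75 x 130 mm high, loose; leave alone. Origin: centre of its underside
- teaspoon: steel teaspoon, 140 mm long, lying on the table; leave alone. Origin: underside near mid-length; its x runs along it
- teapot: pink china teapot, body 160 mm across, 135 mm high, spout at its +y and handle at its -y (130 mm out each way), loose; leave alone. Origin: centre of its underside
Mind the look-alikes: they are no part of the job. There is more than one size of the end_block; the job needs the middle-sized.

How it is judged (in metres and radians):
At the end, for the whole second after the job is handed in: The tin stands flat on the table at rest, turned within 0.05 rad of the rail, its long side within 6 mm of the rail's face and its short end within 6 mm of the end block's inner face (x of tin in the frame of rail between -0.061 and -0.05 m and (y of tin in the frame of end_block between 0.089 and 0.101 m or y of tin in the frame of end_block between -0.101 and -0.089 m) and angle between the y axis of tin and the y axis of rail, either way round below 0.05 rad and height (world z) of tin below 0.004 m and angle between tin's own z axis and vertical below 0.05 rad and linear speed of tin below 0.01 m/s); the robot touches nothing.
It fails at once if the tin is lifted off the table or tipped (height (world z) of tin above 0.01 m or angle between tin's own z axis and vertical above 0.15 rad).
It fails at once if another thing on the table is moved more than 15 mm (distance of any of sugar_bowl, mug, tea_carton, teaspoon, teapot from where it was at the start of the episode above 0.015 m).
It also fails if it takes over 58 s, if anything falls off the work surface, if the arm or the gripper's body presses on something with over 40 N, if the wrist force passes 120 N, or if a joint passes its speed limit or range.

ROBOT

A 6-joint arm with a two-finger parallel gripper is mounted at the origin on the work surface. World frame = base frame: x ahead of the robot, y to its left, z up, the work surface at z = 0. Lengths are in mm, angles in degrees, forces in N, time in s.
With the tool pointing down it reaches from about 350 to 800 mm from the base axis. Payload 7.3 kg.
Tool frame: the origin (TCP) lies on the centre line of the jaws, within the pads' length; the fingertips stand 22 mm ahead of it and the grasp point (between the pads) lies 3 mm ahead of it; z points along the fingers, y is the line along which they close (so a half turn about z gives the same grasp; the last joint's range is limited). The gripper opens to 85 mm and grips with 20 to 120 N. Pads are 22 mm wide; open, the fingers measure 114 mm over their backs; the gripper's body (76 mm by 85 mm) begins 54 mm behind the grasp point. The pads swing forward as they close: fully open they stand 13 mm farther back than shut.
Start: joints at [-81.704, 19.595, 87.324, -0, 73.075, -8.365], TCP at [150.549, -502.968, 253.322] pointing down, gripper open.
Joint ranges: [-145.02, 145.02], [-44.19, 115.74], [2.07, 154.8], [-57.11, 237.11], [16.16, 152.29], [-177.93, 177.93]. Speed limits (degrees/s): [147.25, 147.25, 180, 180, 180, 180].

INTERFACE

Orientations are given as a 3x3 rotation matrix whose columns are the frame's x, y, z axes.
In Python, from rig import r gives the robot as it stands. The module is installed in compiled form; this text tells all that it offers.
- The arm moves only by the shell command python3 -m jog 'ROWS' [FORCE]. ROWS is JSON, a list of rows, each an object of numbers: "wx", "wy", "wz": the turn, a rotation vector about the tool's x, y, z in degrees; "x", "y", "z": the shift along the tool's x, y, z in cm; "jaw": the opening, from -1 (shut) to 1 (fully open), so that 0 is half open. A call has 1 to 12 rows; each row is the pose to reach, as a shift and turn from the pose commanded when the call began, along the tool's axes at that moment; what a row does not reach only later rows make up. A row lasts 1/12 s, in which the tool goes at most 41.7 mm and 7.16 degrees, less where a joint would pass 70% of its speed; a pose out of reach is approached as far as the arm can. A call with a gripper value outside its range is refused whole. The fingers move at their own pace and stop on an object; FORCE is the grip in N (left out, the last holds). Time passes only in rows, so rows that repeat a pose let the fingers close. It gives the time, the measured TCP pose, the force, the opening and the grip force at its end, in the units of the state.
- r.get_obs(): the state, without advancing time (a new reading comes with each control period).
- r.camera(name): name is "scene" or "side" or "wrist"; returns a dict with "img" (384x512x3 uint8, blue, green, red), "vfov" (degrees; the focal length in pixels is half the picture's height over the tangent of half this angle, whatever the lens; pixels are square), "cx", "cy" (the principal point, pixels), "extrinsics" (4x4, takes a point from camera to world coordinates); the wrist camera has in their place "mount" (4x4, takes a point from camera to tool coordinates, whose origin is the TCP and whose axes are the flange's). Camera axes: x right, y down, z forward; pixel columns grow to the right and rows downward; lengths in mm; the calibration is good to about 2 mm. A picture is of the moment at which its call begins: read the wrist's pose just before it. There is no depth.
- r.close_job(): hands the job in; it is judged then, once.
The state is a dict: "t": time; "q": joint angles; "qd": joint speeds; "tau": joint torques, N m; "ee_pos": TCP position; "ee_rot": TCP orientation; "contact_force": force on the tool from outside, world axes, zero at the start; "wrist_torque": the same for the moment, N m; "gripper_width": finger opening in mm; "grip_force": force on a finger pad.
Only numpy, scipy, OpenCV 4.12 (cv2) and the standard library are available. Lean on these libraries where they do the work, as an engineer would, in place of code of your own. Each camera call takes 0.05 s, during which the arm holds its last target. There are 200 camera calls.

## Working session

There is one attempt and no reset: what is moved stays moved. The work goes in short steps, Python scripts to look and compute and a shell command to move; the robot and the scene stay as the last step left them, time stands still between calls to the robot, and variables do not carry over. Pictures are saved under pics/ and viewed, at most 10 in all, crops included, and the job is handed in when it is done.

```bash
mkdir -p pics; python3 - <<'E'
from rig import r
import cv2,numpy as np
o=r.get_obs();print(o['t'],o['ee_pos'],o['ee_rot'],o['gripper_width'])
for n in('scene','side'):
    c=r.camera(n);cv2.imwrite(f'pics/{n}0.png',c['img']);print(n,c['vfov'],c['cx'],c['cy'],np.round(c['extrinsics'],3).tolist())
E
```

```text
0.0 [ 150.47621865 -502.59411169  252.63804536] [[ 9.58035456e-01  2.86649646e-01 -2.11575640e-04]
 [ 2.86649636e-01 -9.58034323e-01  1.49045287e-03]
 [ 2.24541063e-04 -1.48855478e-03 -9.99998867e-01]] 85.79376359515008
scene 48.8020282839091 254.39868833198614 195.34364583993323 [[0.411, 0.687, -0.599, 1430.023], [0.911, -0.297, 0.285, -354.156], [0.018, -0.663, -0.748, 1127.075], [0.0, 0.0, 0.0, 1.0]]
side 49.35904704078029 258.59913573171934 197.5020021468017 [[0.806, -0.322, 0.496, -172.67], [-0.591, -0.418, 0.689, -929.088], [-0.014, -0.849, -0.528, 779.992], [0.0, 0.0, 0.0, 1.0]]
```

View pics/scene0.png

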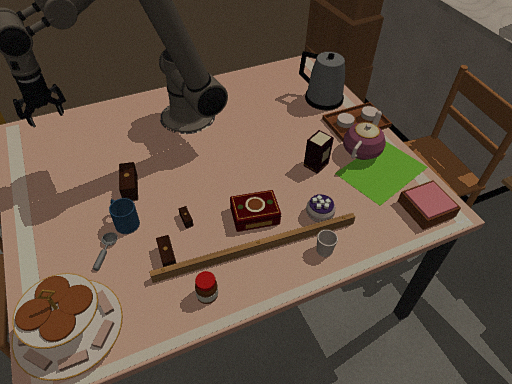

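View pics/side0.png

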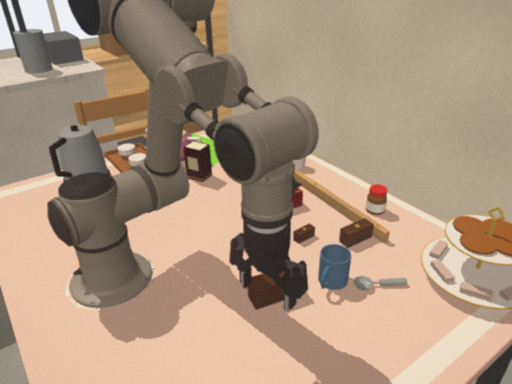

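The scene picture shows the tin near (255,210). The rail runs from (153,273) to (355,220), and the middle end block is at (165,250). A small look-alike is at (186,216), a large one at (128,180), and the sugar bowl is at (320,206). The side picture shows the tin hidden behind the arm. I'll crop the scene picture and measure.

```bash
cat >h.py <<'E'
from rig import r
import cv2,numpy as np
def cam(n):
    o=r.get_obs();c=r.camera(n)
    if n=='wrist':
        T=np.eye(4);T[:3,:3]=o['ee_rot'];T[:3,3]=o['ee_pos'];c['E']=T@c['mount']
    else: c['E']=c['extrinsics']
    return c
def px(c,uv,z):
    f=c['img'].shape[0]/2/np.tan(np.radians(c['vfov'])/2)
    uv=np.atleast_2d(uv).astype(float);E=np.array(c['E'])
    d=np.c_[(uv[:,0]-c['cx'])/f,(uv[:,1]-c['cy'])/f,np.ones(len(uv))]@E[:3,:3].T
    return (E[:3,3]+d*((z-E[2,3])/d[:,2])[:,None])[:,:2]
E
python3 - <<'E'
from h import *
c=cam('scene');im=c['img'][145:285,110:360]
cv2.imwrite('pics/crop.png',cv2.resize(im,(800,448),interpolation=cv2.INTER_CUBIC))
def p(n,uv,z):print(n,np.round(px(c,uv,z)).tolist())
p('rail top robot-edge ends',[(152,268),(352,216)],40)
p('block',[(165,240)],50);p('small',[(185,210)],30);p('bowl',[(321,212)],30);p('mug',[(125,225)],10)
p('carton',[(318,165)],5)
hsv=cv2.cvtColor(c['img'],cv2.COLOR_BGR2HSV)
m=((hsv[...,0]<8)|(hsv[...,0]>172))&(hsv[...,1]>150);m=m.astype('uint8');m[:, :215]=0;m[:,290:]=0;m[:180]=0;m[240:]=0
k=cv2.convexHull(np.argwhere(m)[:,::-1].astype(np.int32))[:,0];a=cv2.approxPolyDP(k,3,True)[:,0];print(a.tolist());p('tin',a,60)
E
```

```text
rail top robot-edge ends [[702.0, -337.0], [771.0, 320.0]]
block [[626.0, -273.0]]
small [[519.0, -176.0]]
bowl [[709.0, 239.0]]
mug [[486.0, -374.0]]
carton [[487.0, 359.0]]
[[279, 223], [237, 231], [230, 197], [272, 190], [280, 212]]
tin [[714.0, 77.0], [690.0, -58.0], [550.0, -25.0], [577.0, 118.0], [675.0, 100.0]]
```

View pics/crop.png

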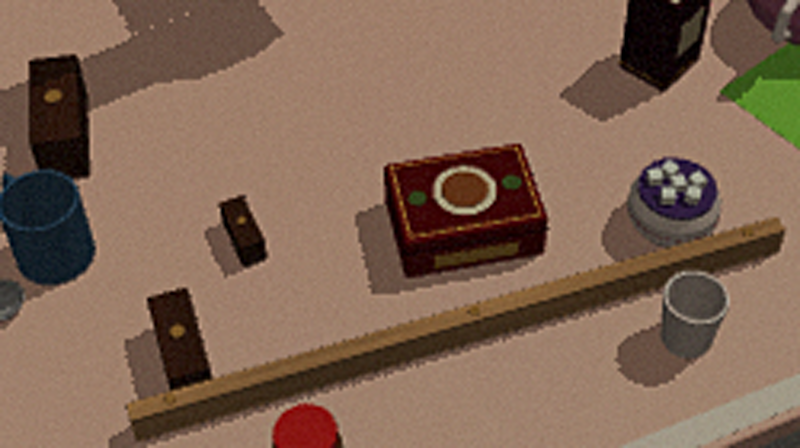

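The crop shows the lid corners at about (388,167), (520,146), (545,216) and (403,247). The rail's robot-side top edge runs from (128,405) to (780,222). The block's top corners are (150,297), (190,290), (208,375) and (170,388). All are in crop pixels at 3.2x.

```bash
cat >>h.py <<'E'
def move(xy,z,yaw):
    """rows needed: shift (cm, tool axes) and turn (deg) to TCP xy,z with tool x at yaw deg"""
    o=r.get_obs();R=o['ee_rot'];s=R.T@(np.r_[xy,z]-o['ee_pos'])/10
    y=np.degrees(np.arctan2(R[1,0],R[0,0]));print('shift',np.round(s,2),'wz',round(y-yaw,2))
E
python3 - <<'E'
from h import *
c=cam('scene')
q=lambda l,z:px(c,np.array(l)/3.2+[110,145],z)
t=q([(388,167),(520,146),(545,216),(403,247)],60);ra=q([(128,405),(780,222)],40);b=q([(150,297),(190,290),(208,375),(170,388)],50)
print('tin',t.round(),t.mean(0),np.linalg.norm(t-np.roll(t,-1,0),axis=1))
d=(ra[1]-ra[0]);L=np.linalg.norm(d);d/=L;n=np.array([d[1],-d[0]]);mid=ra.mean(0)
print('rail',ra.round(),L,'yaw',np.degrees(np.arctan2(-d[0],d[1])),mid)
print('block',b.round(),b.mean(0))
for k,v in(('t',t),('b',b),('bc',b.mean(0)[None]),('tc',t.mean(0)[None])):print(k,np.c_[(v-mid)@n,(v-mid)@d].round())
tc=t.mean(0);P=mid+n*((tc-mid)@n-110)+d*((tc-mid)@d);print(P);move(P,200,np.degrees(np.arctan2(-d[0],d[1])))
E
```

```text
tin [[552. -22.]
 [581. 118.]
 [677. 100.]
 [657. -48.]] [616.7244668   37.14895269] [142.93719566  98.47054561 149.31302406 107.42418134]
rail [[ 711. -345.]
 [ 767.  329.]] 676.2724194504972 yaw -4.768178445912442 [739.32467451  -8.13390932]
block [[ 608. -294.]
 [ 616. -256.]
 [ 716. -269.]
 [ 716. -305.]] [ 663.92814153 -281.09809429]
t [[-185.  -29.]
 [-169.  113.]
 [ -71.  102.]
 [ -79.  -47.]]
b [[-107. -296.]
 [-103. -257.]
 [  -1. -262.]
 [   1. -298.]]
bc [[ -52. -278.]]
tc [[-126.   35.]]
[507.10515706  46.29263531]
shift [ 49.9  -42.37   5.34] wz 21.43
```

```bash
python3 -m jog '[{"x":4,"y":-3.4},{"x":8,"y":-6.8,"wz":5},{"x":11,"y":-9.3,"wz":10},{"x":14,"y":-11.9,"wz":15},{"x":17,"y":-14.4,"wz":21.4},{"x":20,"y":-17,"wz":21.4},{"x":23,"y":-19.5,"wz":21.4},{"x":26,"y":-22.1,"wz":21.4},{"x":29,"y":-24.6,"wz":21.4},{"x":32,"y":-27.2,"wz":21.4},{"x":35,"y":-29.7,"wz":21.4},{"x":38,"y":-32.3,"wz":21.4}]'; python3 -c "
from h import *
move([530,-20],300,-4.8)"
```

```text
shift [ 50.2  -35.37  -4.67] wz 21.46schema error: expected keys wx, wy, wz, x, y, z, jaw
```

```bash
python3 -m jog '[{"x":4,"y":-3,"z":0,"wx":0,"wy":0,"wz":0,"jaw":1},{"x":8,"y":-6,"z":0,"wx":0,"wy":0,"wz":5,"jaw":1},{"x":11,"y":-8,"z":0,"wx":0,"wy":0,"wz":10,"jaw":1},{"x":14,"y":-10,"z":-1,"wx":0,"wy":0,"wz":15,"jaw":1},{"x":17,"y":-12,"z":-1,"wx":0,"wy":0,"wz":21.4,"jaw":1},{"x":20,"y":-14,"z":-2,"wx":0,"wy":0,"wz":21.4,"jaw":1},{"x":23,"y":-16,"z":-2,"wx":0,"wy":0,"wz":21.4,"jaw":1},{"x":26,"y":-18,"z":-3,"wx":0,"wy":0,"wz":21.4,"jaw":1},{"x":29,"y":-20,"z":-3,"wx":0,"wy":0,"wz":21.4,"jaw":1},{"x":32,"y":-22.5,"z":-4,"wx":0,"wy":0,"wz":21.4,"jaw":1},{"x":35,"y":-24.5,"z":-4,"wx":0,"wy":0,"wz":21.4,"jaw":1},{"x":38,"y":-26.5,"z":-4.5,"wx":0,"wy":0,"wz":21.4,"jaw":1}]'; python3 -c "
from h import *
move([530,-20],300,-4.8)"
```

```text
t: 1.2
ee_pos: [439.2, -138.2, 298.2]
ee_rot: [[0.997, -0.082, -0.0], [-0.082, -0.997, 0.0], [-0.0, -0.0, -1.0]]
contact_force: [0.1, -0.6, 0.9]
gripper_width: 85.4
grip_force: 0.0
shift [  8.08 -12.53  -0.19] wz 0.08
```

```bash
python3 -m jog '[{"x":2,"y":-3.5,"z":0,"wx":0,"wy":0,"wz":0,"jaw":1},{"x":4,"y":-7,"z":0,"wx":0,"wy":0,"wz":0,"jaw":1},{"x":6,"y":-10,"z":0,"wx":0,"wy":0,"wz":0,"jaw":1},{"x":6,"y":-12.5,"z":0,"wx":0,"wy":0,"wz":0,"jaw":1},{"x":6,"y":-12.5,"z":0,"wx":0,"wy":0,"wz":0,"jaw":1},{"x":6,"y":-12.5,"z":0,"wx":0,"wy":0,"wz":0,"jaw":1}]'; python3 - <<'E'
from h import *
c=cam('wrist');cv2.imwrite('pics/w1.png',c['img']);import pickle;pickle.dump(c,open('w1.pkl','wb'));print(c['E'].round(2),r.get_obs()['t'])
E
```

```text
t: 1.7
ee_pos: [508.7, -19.4, 297.9]
ee_rot: [[0.997, -0.08, -0.001], [-0.08, -0.997, -0.0], [-0.001, 0.0, -1.0]]
contact_force: [-0.7, 0.4, -0.3]
gripper_width: 85.6
grip_force: 0.0
[[-8.0000e-02 -9.6000e-01 -2.8000e-01  5.7863e+02]
 [-1.0000e+00  8.0000e-02  2.0000e-02 -2.5080e+01]
 [ 0.0000e+00  2.8000e-01 -9.6000e-01  4.1825e+02]
 [ 0.0000e+00  0.0000e+00  0.0000e+00  1.0000e+00]] 1.75
```

View pics/w1.png

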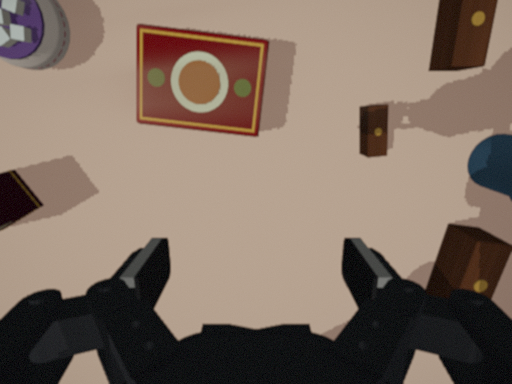

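The wrist view shows the tin lid at (137,25), (269,39), (258,136) and (137,122). The end block is at (465,30), the small block at (374,130), the bowl at (25,30) and the carton at (10,200).

```bash
python3 - <<'E'
from h import *
import pickle
c=pickle.load(open('w1.pkl','rb'))
t=px(c,[(137,25),(269,39),(258,136),(137,122)],60);print(t.round(),t.mean(0),np.linalg.norm(t-np.roll(t,-1,0),axis=1))
b=px(c,[(496,0),(485,65)],50);d=b[0]-b[1];print('block inner/outer side',b.round(),np.degrees(np.arctan2(d[1],d[0])))
print('inner foot',px(c,[(431,69),(440,0)],0).round(),'top',px(c,[(436,26)],50).round())
print('bowl edge',px(c,[(69,35)],55).round(),'small',px(c,[(362,105)],0).round(), 'carton',px(c,[(42,204)],130),px(c,[(42,204)],0))
rc=np.array([739.3,-8.1]);a=np.radians(-4.8);n=np.array([np.cos(a),np.sin(a)]);y=np.array([-n[1],n[0]])
s=t.mean(0)-rc;print('tin in rail',s@n,s@y)
P=t.mean(0)-n*100;print(P);move(P,48,-4.8)
E
```

```text
[[675.  98.]
 [649. -46.]
 [543. -26.]
 [571. 118.]] [609.59100666  36.10809397] [146.62070648 107.84118556 146.73730737 105.10244304]
block inner/outer side [[ 670. -301.]
 [ 603. -299.]] -2.3948120877815837
inner foot [[ 607. -264.]
 [ 688. -268.]] top [[ 649. -237.]]
bowl edge [[672. 178.]] small [[ 568. -173.]] carton [[497.86564842 205.71049813]] [[461.44353531 309.79570476]]
tin in rail -132.95332360340095 33.19928114344194
[509.94172074  44.47587831]
shift [-0.37 -6.5  25.  ] wz 0.13
```

```bash
python3 -m jog '[{"x":-0.5,"y":-3.5,"z":0,"wx":0,"wy":0,"wz":0,"jaw":1},{"x":-0.5,"y":-6.5,"z":2,"wx":0,"wy":0,"wz":0,"jaw":1},{"x":-0.5,"y":-6.5,"z":6,"wx":0,"wy":0,"wz":0,"jaw":1},{"x":-0.5,"y":-6.5,"z":10,"wx":0,"wy":0,"wz":0,"jaw":1},{"x":-0.5,"y":-6.5,"z":14,"wx":0,"wy":0,"wz":0,"jaw":1},{"x":-0.5,"y":-6.5,"z":18,"wx":0,"wy":0,"wz":0,"jaw":1},{"x":-0.5,"y":-6.5,"z":22,"wx":0,"wy":0,"wz":0,"jaw":1},{"x":-0.5,"y":-6.5,"z":25,"wx":0,"wy":0,"wz":0,"jaw":1},{"x":-0.5,"y":-6.5,"z":26.3,"wx":0,"wy":0,"wz":0,"jaw":1},{"x":-0.5,"y":-6.5,"z":26.3,"wx":0,"wy":0,"wz":0,"jaw":1},{"x":-0.5,"y":-6.5,"z":26.3,"wx":0,"wy":0,"wz":0,"jaw":1}]'; python3 -m jog '[{"x":0.5,"y":0,"z":0,"wx":0,"wy":0,"wz":0,"jaw":1},{"x":1,"y":0,"z":0,"wx":0,"wy":0,"wz":0,"jaw":1},{"x":1.5,"y":0,"z":0,"wx":0,"wy":0,"wz":0,"jaw":1},{"x":2,"y":0,"z":0,"wx":0,"wy":0,"wz":0,"jaw":1},{"x":2.5,"y":0,"z":0,"wx":0,"wy":0,"wz":0,"jaw":1},{"x":3,"y":0,"z":0,"wx":0,"wy":0,"wz":0,"jaw":1},{"x":3.5,"y":0,"z":0,"wx":0,"wy":0,"wz":0,"jaw":1},{"x":4,"y":0,"z":0,"wx":0,"wy":0,"wz":0,"jaw":1},{"x":4.5,"y":0,"z":0,"wx":0,"wy":0,"wz":0,"jaw":1},{"x":5,"y":0,"z":0,"wx":0,"wy":0,"wz":0,"jaw":1},{"x":5.5,"y":0,"z":0,"wx":0,"wy":0,"wz":0,"jaw":1},{"x":6,"y":0,"z":0,"wx":0,"wy":0,"wz":0,"jaw":1}]'
```

```text
t: 2.67
ee_pos: [509.0, 43.4, 35.2]
ee_rot: [[0.996, -0.084, -0.001], [-0.084, -0.996, -0.0], [-0.001, 0.0, -1.0]]
contact_force: [-0.1, 0.7, 0.7]
gripper_width: 85.4
grip_force: 0.0
t: 3.67
ee_pos: [569.2, 39.8, 35.1]
ee_rot: [[0.997, -0.082, -0.0], [-0.082, -0.997, 0.0], [-0.0, -0.0, -1.0]]
contact_force: [-1.6, 0.5, 0.9]
gripper_width: 85.1
grip_force: 1.1
```

```bash
python3 -m jog '[{"x":0.5,"y":0,"z":0,"wx":0,"wy":0,"wz":0,"jaw":1},{"x":1,"y":0,"z":0,"wx":0,"wy":0,"wz":0,"jaw":1},{"x":1.5,"y":0,"z":0,"wx":0,"wy":0,"wz":0,"jaw":1},{"x":2,"y":0,"z":0,"wx":0,"wy":0,"wz":0,"jaw":1},{"x":2.4,"y":0,"z":0,"wx":0,"wy":0,"wz":0,"jaw":1},{"x":2.7,"y":0,"z":0,"wx":0,"wy":0,"wz":0,"jaw":1},{"x":3,"y":0,"z":0,"wx":0,"wy":0,"wz":0,"jaw":1},{"x":3.2,"y":0,"z":0,"wx":0,"wy":0,"wz":0,"jaw":1},{"x":3.4,"y":0,"z":0,"wx":0,"wy":0,"wz":0,"jaw":1},{"x":3.5,"y":0,"z":0,"wx":0,"wy":0,"wz":0,"jaw":1}]'; python3 - <<'E'
from h import *
c=cam('scene');cv2.imwrite('pics/s2.png',cv2.resize(c['img'][145:285,110:360],(800,448),interpolation=cv2.INTER_CUBIC))
c=cam('wrist');cv2.imwrite('pics/w2.png',c['img'])
E
```

```text
t: 4.5
ee_pos: [604.0, 36.8, 35.3]
ee_rot: [[0.997, -0.083, 0.0], [-0.083, -0.997, -0.0], [0.0, 0.0, -1.0]]
contact_force: [-2.7, 0.8, 0.7]
gripper_width: 85.3
grip_force: 1.0
```

View pics/s2.png

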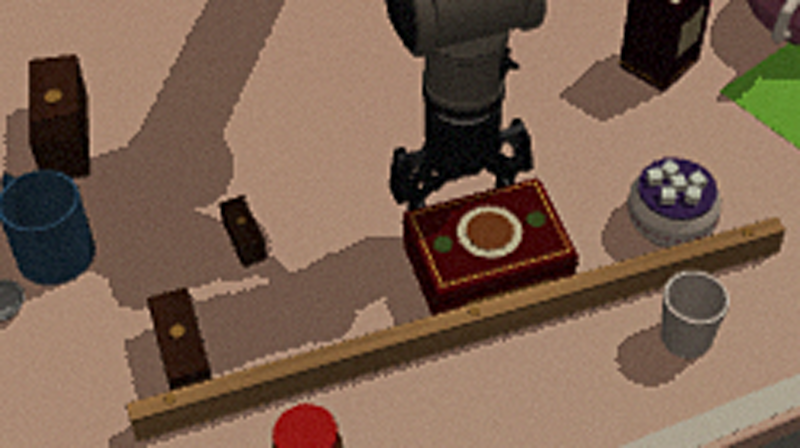

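The tin is now aligned and close to the rail. I'll press on gently until the force rises.

```bash
python3 -m jog '[{"x":0.2,"y":0,"z":0,"wx":0,"wy":0,"wz":0,"jaw":1},{"x":0.4,"y":0,"z":0,"wx":0,"wy":0,"wz":0,"jaw":1},{"x":0.6,"y":0,"z":0,"wx":0,"wy":0,"wz":0,"jaw":1},{"x":0.8,"y":0,"z":0,"wx":0,"wy":0,"wz":0,"jaw":1},{"x":1,"y":0,"z":0,"wx":0,"wy":0,"wz":0,"jaw":1},{"x":1,"y":0,"z":0,"wx":0,"wy":0,"wz":0,"jaw":1}]'
python3 -m jog '[{"x":0.1,"y":0,"z":0,"wx":0,"wy":0,"wz":0,"jaw":1},{"x":0.2,"y":0,"z":0,"wx":0,"wy":0,"wz":0,"jaw":1},{"x":0.3,"y":0,"z":0,"wx":0,"wy":0,"wz":0,"jaw":1},{"x":0.4,"y":0,"z":0,"wx":0,"wy":0,"wz":0,"jaw":1}]'
```

```text
t: 5.1
ee_pos: [611.3, 36.0, 35.1]
ee_rot: [[0.997, -0.081, -0.007], [-0.081, -0.997, -0.0], [-0.007, 0.001, -1.0]]
contact_force: [-11.9, -0.4, 7.1]
gripper_width: 85.4
grip_force: 6.1
t: 5.43
ee_pos: [611.3, 35.9, 35.1]
ee_rot: [[0.997, -0.08, -0.015], [-0.08, -0.997, -0.0], [-0.015, 0.001, -1.0]]
contact_force: [-30.1, -1.9, 20.7]
gripper_width: 85.4
grip_force: 15.3
```

```bash
python3 -m jog '[{"x":-1.5,"y":0,"z":0,"wx":0,"wy":0,"wz":0,"jaw":1},{"x":-4,"y":0,"z":0,"wx":0,"wy":0,"wz":0,"jaw":1},{"x":-5,"y":0,"z":-4,"wx":0,"wy":0,"wz":0,"jaw":0},{"x":-5,"y":0,"z":-8,"wx":0,"wy":0,"wz":0,"jaw":0},{"x":-5,"y":0,"z":-12,"wx":0,"wy":0,"wz":0,"jaw":0},{"x":-5,"y":0,"z":-16,"wx":0,"wy":0,"wz":0,"jaw":0},{"x":-5,"y":-2,"z":-19,"wx":0,"wy":0,"wz":0,"jaw":0},{"x":-5,"y":-4,"z":-20,"wx":0,"wy":0,"wz":0,"jaw":0},{"x":-5,"y":-5,"z":-20,"wx":0,"wy":0,"wz":0,"jaw":0},{"x":-5,"y":-5,"z":-20,"wx":0,"wy":0,"wz":0,"jaw":0},{"x":-5,"y":-5,"z":-20,"wx":0,"wy":0,"wz":0,"jaw":0}]'; python3 - <<'E'
from h import *
import pickle
c=cam('wrist');cv2.imwrite('pics/w3.png',c['img']);pickle.dump(c,open('w3.pkl','wb'))
E
```

```text
t: 6.35
ee_pos: [571.5, 89.6, 233.7]
ee_rot: [[0.997, -0.081, -0.002], [-0.081, -0.997, -0.001], [-0.002, 0.001, -1.0]]
contact_force: [0.6, -0.4, 0.1]
gripper_width: 42.8
grip_force: 0.0
```

View pics/w3.png

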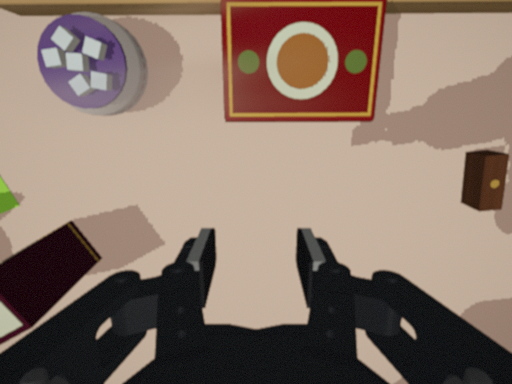

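The wrist view shows the tin flush with the rail: its bottom lid corners are (224,121) and (375,121), and the rail foot is at row 12. The bowl spans columns 39 to 147 and the carton lies to the lower left at (50,275).

```bash
python3 - <<'E'
from h import *
import pickle
c=pickle.load(open('w3.pkl','rb'))
f=px(c,[(30,13),(200,12),(505,11)],0);t=px(c,[(224,121),(375,121)],60);print('rail foot',f.round(1),'lid',t.round(1))
d=f[2]-f[0];print('rail yaw',np.degrees(np.arctan2(d[0],-d[1])), 'lid yaw',np.degrees(np.arctan2(*(t[1]-t[0])*[1,-1])))
y=t[0]-t[1];y/=np.linalg.norm(y);n=np.array([y[1],-y[0]])
tc=t.mean(0)+n*53;print('tin c',tc)
print('bowl near edge',px(c,[(147,65)],40).round(),px(c,[(147,65)],65).round(), 'bowl c',px(c,[(85,65)],71))
a=np.degrees(np.arctan2(n[1],n[0]));print('a',a)
P=tc+y*(75+32)-n*8;print(P,P-n*150);move(P,233.7,a-90);move(P,233.7,a+90);print(r.get_obs()['q'])
E
```

```text
rail foot [[ 756.8  318. ]
 [ 743.   135.1]
 [ 717.6 -193.2]] lid [[629.5 115.6]
 [617.5 -33.2]]
rail yaw -4.385492039230624 lid yaw -4.637676055700744
tin c [676.31486027  36.91897426]
bowl near edge [[689. 189.]] [[685. 180.]] bowl c [[689.06469662 233.95761114]]
a -4.6376760557007435
[676.99246938 144.21548327] [527.48358041 156.34363728]
shift [10.07 -6.35 -0.07] wz 89.92
shift [10.07 -6.35 -0.07] wz -90.08
[ 1.29483603e+00  2.61869317e+01  8.02931779e+01 -3.59212124e-02
  7.37003252e+01  9.60190059e+01]
```

```bash
python3 -m jog '[{"x":2,"y":-1,"z":0,"wx":0,"wy":0,"wz":-7,"jaw":0},{"x":4,"y":-2,"z":0,"wx":0,"wy":0,"wz":-14,"jaw":0},{"x":6,"y":-3,"z":0,"wx":0,"wy":0,"wz":-21,"jaw":0},{"x":8,"y":-4,"z":0,"wx":0,"wy":0,"wz":-28,"jaw":0},{"x":9,"y":-5,"z":0,"wx":0,"wy":0,"wz":-35,"jaw":0},{"x":10,"y":-6,"z":0,"wx":0,"wy":0,"wz":-42,"jaw":0},{"x":10,"y":-6,"z":0,"wx":0,"wy":0,"wz":-49,"jaw":0},{"x":10,"y":-6,"z":0,"wx":0,"wy":0,"wz":-56,"jaw":0},{"x":10,"y":-6,"z":0,"wx":0,"wy":0,"wz":-63,"jaw":0},{"x":10,"y":-6,"z":0,"wx":0,"wy":0,"wz":-70,"jaw":0},{"x":10,"y":-6,"z":0,"wx":0,"wy":0,"wz":-77,"jaw":0},{"x":10,"y":-6,"z":0,"wx":0,"wy":0,"wz":-84,"jaw":0}]'; python3 -m jog '[{"x":0,"y":0,"z":0,"wx":0,"wy":0,"wz":-6,"jaw":0},{"x":0,"y":0,"z":2,"wx":0,"wy":0,"wz":-6,"jaw":0},{"x":0,"y":0,"z":4,"wx":0,"wy":0,"wz":-6,"jaw":0},{"x":0,"y":0,"z":4,"wx":0,"wy":0,"wz":-6,"jaw":0}]';python3 -c "
from h import *
move([676.6,140.2],38,85.4)"
```

```text
t: 7.4
ee_pos: [676.4, 139.7, 232.9]
ee_rot: [[0.182, 0.983, -0.003], [0.983, -0.182, -0.001], [-0.001, -0.003, -1.0]]
contact_force: [-0.7, 0.7, -0.0]
gripper_width: 42.7
grip_force: 0.0
t: 7.73
ee_pos: [674.4, 139.5, 188.8]
ee_rot: [[0.084, 0.996, -0.011], [0.996, -0.084, -0.001], [-0.002, -0.011, -1.0]]
contact_force: [-0.7, -0.1, -0.6]
gripper_width: 42.5
grip_force: 0.0
shift [ 0.12  0.37 15.07] wz -0.21
```

```bash
python3 -m jog '[{"x":0.1,"y":0.3,"z":4,"wx":0,"wy":0,"wz":0,"jaw":0},{"x":0.1,"y":0.3,"z":8,"wx":0,"wy":0,"wz":0,"jaw":0},{"x":0.1,"y":0.3,"z":12,"wx":0,"wy":0,"wz":0,"jaw":0},{"x":0.1,"y":0.3,"z":14,"wx":0,"wy":0,"wz":0,"jaw":0},{"x":0.1,"y":0.3,"z":15,"wx":0,"wy":0,"wz":0,"jaw":0},{"x":0.1,"y":0.3,"z":15,"wx":0,"wy":0,"wz":0,"jaw":0},{"x":0.1,"y":0.3,"z":15,"wx":0,"wy":0,"wz":0,"jaw":0}]';python3 -m jog '[{"x":-0.7,"y":0,"z":0,"wx":0,"wy":0,"wz":0,"jaw":0},{"x":-1.4,"y":0,"z":0,"wx":0,"wy":0,"wz":0,"jaw":0},{"x":-2,"y":0,"z":0,"wx":0,"wy":0,"wz":0,"jaw":0},{"x":-2.7,"y":0,"z":0,"wx":0,"wy":0,"wz":0,"jaw":0},{"x":-3.4,"y":0,"z":0,"wx":0,"wy":0,"wz":0,"jaw":0},{"x":-4,"y":0,"z":0,"wx":0,"wy":0,"wz":0,"jaw":0},{"x":-4.7,"y":0,"z":0,"wx":0,"wy":0,"wz":0,"jaw":0},{"x":-5.4,"y":0,"z":0,"wx":0,"wy":0,"wz":0,"jaw":0},{"x":-6,"y":0,"z":0,"wx":0,"wy":0,"wz":0,"jaw":0},{"x":-6.7,"y":0,"z":0,"wx":0,"wy":0,"wz":0,"jaw":0},{"x":-7.4,"y":0,"z":0,"wx":0,"wy":0,"wz":0,"jaw":0},{"x":-8,"y":0,"z":0,"wx":0,"wy":0,"wz":0,"jaw":0}]'
```

```text
t: 8.32
ee_pos: [680.5, 141.5, 46.0]
ee_rot: [[0.083, 0.997, 0.001], [0.997, -0.083, -0.0], [-0.0, 0.001, -1.0]]
contact_force: [0.8, -0.4, 0.5]
gripper_width: 42.5
grip_force: 0.0
t: 9.32
ee_pos: [673.0, 61.3, 45.2]
ee_rot: [[0.083, 0.997, -0.0], [0.997, -0.083, -0.0], [-0.0, -0.0, -1.0]]
contact_force: [-0.0, 3.3, 2.2]
gripper_width: 43.0
grip_force: 1.5
```

```bash
python3 -m jog '[{"x":-0.7,"y":0,"z":0,"wx":0,"wy":0,"wz":0,"jaw":0},{"x":-1.4,"y":0,"z":0,"wx":0,"wy":0,"wz":0,"jaw":0},{"x":-2,"y":0,"z":0,"wx":0,"wy":0,"wz":0,"jaw":0},{"x":-2.7,"y":0,"z":0,"wx":0,"wy":0,"wz":0,"jaw":0},{"x":-3.4,"y":0,"z":0,"wx":0,"wy":0,"wz":0,"jaw":0},{"x":-4,"y":0,"z":0,"wx":0,"wy":0,"wz":0,"jaw":0},{"x":-4.7,"y":0,"z":0,"wx":0,"wy":0,"wz":0,"jaw":0},{"x":-5.4,"y":0,"z":0,"wx":0,"wy":0,"wz":0,"jaw":0},{"x":-6,"y":0,"z":0,"wx":0,"wy":0,"wz":0,"jaw":0},{"x":-6.7,"y":0,"z":0,"wx":0,"wy":0,"wz":0,"jaw":0},{"x":-7.4,"y":0,"z":0,"wx":0,"wy":0,"wz":0,"jaw":0},{"x":-8,"y":0,"z":0,"wx":0,"wy":0,"wz":0,"jaw":0}]'; python3 - <<'E'
from h import *
c=cam('scene');cv2.imwrite('pics/s4.png',cv2.resize(c['img'][145:285,110:360],(800,448),interpolation=cv2.INTER_CUBIC))
E
```

```text
t: 10.32
ee_pos: [666.4, -18.4, 45.2]
ee_rot: [[0.083, 0.997, -0.0], [0.997, -0.083, -0.0], [-0.0, -0.0, -1.0]]
contact_force: [0.4, 3.0, 1.3]
gripper_width: 42.4
grip_force: 1.2
```

View pics/s4.png

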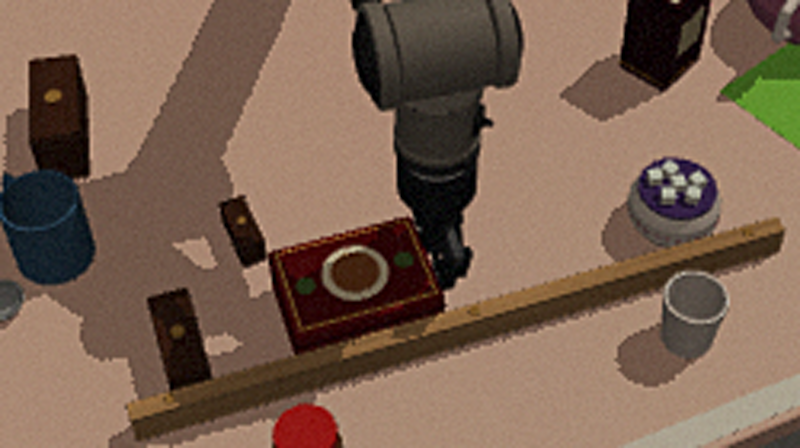

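The tin is sliding along the rail, clear of the small block, with its left end about 80 mm from the end block. I'll carry on.

```bash
python3 -m jog '[{"x":-0.7,"y":0,"z":0,"wx":0,"wy":0,"wz":0,"jaw":0},{"x":-1.4,"y":0,"z":0,"wx":0,"wy":0,"wz":0,"jaw":0},{"x":-2,"y":0,"z":0,"wx":0,"wy":0,"wz":0,"jaw":0},{"x":-2.7,"y":0,"z":0,"wx":0,"wy":0,"wz":0,"jaw":0},{"x":-3.4,"y":0,"z":0,"wx":0,"wy":0,"wz":0,"jaw":0},{"x":-4,"y":0,"z":0,"wx":0,"wy":0,"wz":0,"jaw":0},{"x":-4.7,"y":0,"z":0,"wx":0,"wy":0,"wz":0,"jaw":0},{"x":-5.2,"y":0,"z":0,"wx":0,"wy":0,"wz":0,"jaw":0},{"x":-5.6,"y":0,"z":0,"wx":0,"wy":0,"wz":0,"jaw":0},{"x":-6,"y":0,"z":0,"wx":0,"wy":0,"wz":0,"jaw":0},{"x":-6.3,"y":0,"z":0,"wx":0,"wy":0,"wz":0,"jaw":0},{"x":-6.5,"y":0,"z":0,"wx":0,"wy":0,"wz":0,"jaw":0}]';python3 -m jog '[{"x":-0.2,"y":0,"z":0,"wx":0,"wy":0,"wz":0,"jaw":0},{"x":-0.4,"y":0,"z":0,"wx":0,"wy":0,"wz":0,"jaw":0},{"x":-0.6,"y":0,"z":0,"wx":0,"wy":0,"wz":0,"jaw":0},{"x":-0.8,"y":0,"z":0,"wx":0,"wy":0,"wz":0,"jaw":0},{"x":-1,"y":0,"z":0,"wx":0,"wy":0,"wz":0,"jaw":0}]';
```

```text
t: 11.37
ee_pos: [661.0, -82.7, 45.2]
ee_rot: [[0.083, 0.997, -0.0], [0.997, -0.083, -0.0], [-0.0, -0.0, -1.0]]
contact_force: [0.1, 2.1, -0.8]
gripper_width: 42.7
grip_force: 0.8
t: 11.78
ee_pos: [660.3, -92.4, 45.3]
ee_rot: [[0.083, 0.997, 0.0], [0.997, -0.083, -0.0], [-0.0, 0.0, -1.0]]
contact_force: [0.1, 0.4, -1.4]
gripper_width: 42.9
grip_force: 0.8
```

```bash
python3 -m jog '[{"x":-0.2,"y":0,"z":0,"wx":0,"wy":0,"wz":0,"jaw":0},{"x":-0.4,"y":0,"z":0,"wx":0,"wy":0,"wz":0,"jaw":0},{"x":-0.6,"y":0,"z":0,"wx":0,"wy":0,"wz":0,"jaw":0},{"x":-0.8,"y":0,"z":0,"wx":0,"wy":0,"wz":0,"jaw":0},{"x":-0.9,"y":0,"z":0,"wx":0,"wy":0,"wz":0,"jaw":0}]';python3 -m jog '[{"x":-0.1,"y":0,"z":0,"wx":0,"wy":0,"wz":0,"jaw":0},{"x":-0.2,"y":0,"z":0,"wx":0,"wy":0,"wz":0,"jaw":0},{"x":-0.3,"y":0,"z":0,"wx":0,"wy":0,"wz":0,"jaw":0},{"x":-0.4,"y":0,"z":0,"wx":0,"wy":0,"wz":0,"jaw":0},{"x":-0.4,"y":0,"z":0,"wx":0,"wy":0,"wz":0,"jaw":0}]';
```

```text
t: 12.2
ee_pos: [659.5, -100.6, 45.3]
ee_rot: [[0.083, 0.997, -0.0], [0.997, -0.083, 0.001], [0.001, -0.0, -1.0]]
contact_force: [-0.5, 8.7, 0.4]
gripper_width: 42.8
grip_force: 4.1
t: 12.62
ee_pos: [658.8, -100.9, 45.4]
ee_rot: [[0.081, 0.997, -0.002], [0.997, -0.081, 0.006], [0.005, -0.002, -1.0]]
contact_force: [-1.3, 17.9, 3.7]
gripper_width: 42.7
grip_force: 8.7
```

```bash
python3 -m jog '[{"x":1,"y":0,"z":0,"wx":0,"wy":0,"wz":0,"jaw":0},{"x":3,"y":0,"z":0,"wx":0,"wy":0,"wz":0,"jaw":0},{"x":4,"y":0,"z":-3,"wx":0,"wy":0,"wz":0,"jaw":0},{"x":4,"y":0,"z":-7,"wx":0,"wy":0,"wz":0,"jaw":0},{"x":4,"y":1,"z":-11,"wx":0,"wy":0,"wz":0,"jaw":0},{"x":4,"y":0,"z":-15,"wx":0,"wy":0,"wz":0,"jaw":0},{"x":2,"y":-2,"z":-18,"wx":0,"wy":0,"wz":0,"jaw":0},{"x":-1,"y":-5,"z":-20,"wx":0,"wy":0,"wz":0,"jaw":0},{"x":-4,"y":-8,"z":-22,"wx":0,"wy":0,"wz":0,"jaw":0},{"x":-6,"y":-11,"z":-22,"wx":0,"wy":0,"wz":0,"jaw":0},{"x":-7,"y":-12,"z":-22,"wx":0,"wy":0,"wz":0,"jaw":0},{"x":-7,"y":-12,"z":-22,"wx":0,"wy":0,"wz":0,"jaw":0}]'; python3 - <<'E'
from h import *
import pickle
c=cam('wrist');cv2.imwrite('pics/w5.png',c['img']);pickle.dump(c,open('w5.pkl','wb'))
c=cam('scene');cv2.imwrite('pics/s5.png',cv2.resize(c['img'][200:290,110:260],(800,480),interpolation=cv2.INTER_CUBIC))
E
```

```text
t: 13.62
ee_pos: [531.4, -167.9, 266.9]
ee_rot: [[0.086, 0.996, 0.001], [0.996, -0.086, -0.003], [-0.003, 0.001, -1.0]]
contact_force: [1.4, -0.3, -0.0]
gripper_width: 42.5
grip_force: 0.0
```

View pics/s5.png

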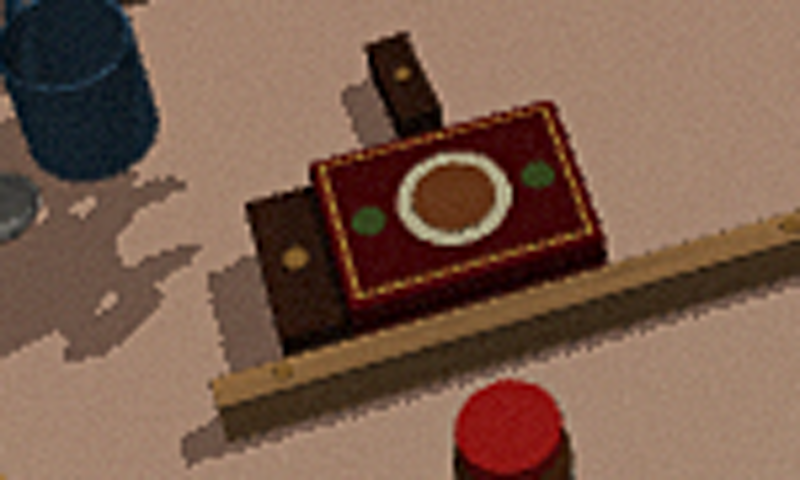

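View pics/w5.png

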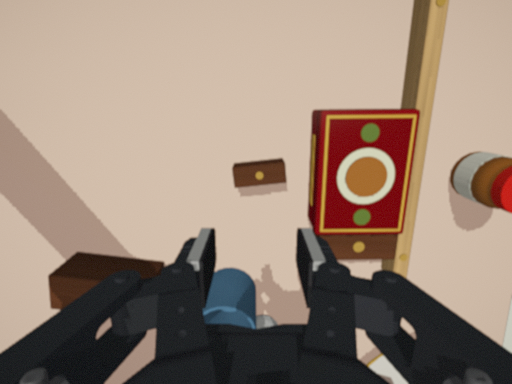

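Both views show the tin in the corner, with its end against the middle block and its side at the rail. I'll check the gaps in numbers from w5, using lid corners (418,111), (404,235), (313,110) and (316,232) and the rail's top edge.

```bash
python3 - <<'E'
from h import *
import pickle
c=pickle.load(open('w5.pkl','rb'));im=c['img']
g=cv2.GaussianBlur(im,(3,3),0).astype(int)
E=[]
for v in (20,35,50,65,80,95):
    row=g[v,395:450];gr=np.diff(row.sum(1));print(v,'rises',[(395+i,gr[i]) for i in np.argsort(-abs(gr))[:5]])
t=px(c,[(418,111),(404,235),(316,232),(324,111)],60);print(t.round(1))
a=t[0]-t[1];print('lid yaw (rail side)',np.degrees(np.arctan2(-a[0],a[1])),np.linalg.norm(a))
E
```

```text
20 rises [(np.int64(411), np.int64(-106)), (np.int64(410), np.int64(-98)), (np.int64(427), np.int64(63)), (np.int64(412), np.int64(-53)), (np.int64(428), np.int64(50))]
35 rises [(np.int64(409), np.int64(-109)), (np.int64(408), np.int64(-92)), (np.int64(410), np.int64(-64)), (np.int64(425), np.int64(61)), (np.int64(424), np.int64(48))]
50 rises [(np.int64(407), np.int64(-108)), (np.int64(406), np.int64(-86)), (np.int64(408), np.int64(-73)), (np.int64(423), np.int64(68)), (np.int64(422), np.int64(55))]
65 rises [(np.int64(405), np.int64(-108)), (np.int64(406), np.int64(-84)), (np.int64(404), np.int64(-75)), (np.int64(421), np.int64(65)), (np.int64(420), np.int64(59))]
80 rises [(np.int64(403), np.int64(-108)), (np.int64(404), np.int64(-90)), (np.int64(402), np.int64(-67)), (np.int64(418), np.int64(63)), (np.int64(419), np.int64(62))]
95 rises [(np.int64(401), np.int64(-104)), (np.int64(402), np.int64(-102)), (np.int64(416), np.int64(64)), (np.int64(417), np.int64(63)), (np.int64(400), np.int64(-58))]
[[ 713.3 -118.9]
 [ 706.6 -266.4]
 [ 598.5 -253. ]
 [ 611.2 -110.1]]
lid yaw (rail side) -2.61154676707827 147.70247691511443
```

```bash
python3 - <<'E'
from h import *
import pickle
c=pickle.load(open('w5.pkl','rb'));g=cv2.GaussianBlur(c['img'],(3,3),0).astype(int)
def line(p):
    p=np.array(p);k=np.polyfit(p[:,1],p[:,0],1);return k
top=px(c,[(428,20),(425.5,35),(423.5,50),(421.5,65),(419.3,80),(417.2,95)],40);k=line(top)
foot=px(c,[(411.5,20),(409.5,35),(407.5,50),(405.5,65),(403.7,80),(401.8,95)],0);kf=line(foot)
rows=range(118,232,6);e=[];l=[]
for v in rows:
    G=g[v,:,1]; d=np.diff(G[395:425]);e.append((395.5+np.argmax(d),v))
    R=g[v,300:330];
L=px(c,e,60);kl=line(L);print(e)
print('yaw deg top,foot,lid',np.degrees(np.arctan([-k[0],-kf[0],-kl[0]])))
for y in(-110,-180,-250):print(y,np.polyval(k,y),np.polyval(kf,y),np.polyval(kl,y))
E
```

```text
[(np.float64(418.5), 118), (np.float64(411.5), 124), (np.float64(410.5), 130), (np.float64(409.5), 136), (np.float64(408.5), 142), (np.float64(408.5), 148), (np.float64(407.5), 154), (np.float64(406.5), 160), (np.float64(405.5), 166), (np.float64(404.5), 172), (np.float64(403.5), 178), (np.float64(403.5), 184), (np.float64(402.5), 190), (np.float64(401.5), 196), (np.float64(400.5), 202), (np.float64(399.5), 208), (np.float64(398.5), 214), (np.float64(398.5), 220), (np.float64(397.5), 226)]
yaw deg top,foot,lid [-4.51197345 -4.59975427 -5.20047378]
-110 721.2628637959225 722.8932367288185 710.1698381642098
-180 715.7390251364915 717.2614726184773 703.7987554936668
-250 710.2151864770605 711.6297085081362 697.4276728231238
```

```bash
python3 - <<'E'
from h import *
import pickle
c=pickle.load(open('w5.pkl','rb'))
print('small foot',px(c,[(286,182),(235,187)],0).round(),'top',px(c,[(284,160),(233,165)],25).round(),'tin foot',px(c,[(309,205)],0).round(),'mug',px(c,[(230,270)],90).round(),'big',px(c,[(163,265),(80,255)],60).round())
move([577,-178],100,-4.6);print(r.get_obs()['q'][5])
E
```

```text
small foot [[ 571. -203.]
 [ 500. -204.]] top [[ 568. -167.]
 [ 503. -168.]] tin foot [[ 601. -239.]] mug [[ 492. -278.]] big [[ 403. -282.]
 [ 302. -259.]]
shift [-0.83  4.38 16.61] wz 89.75
-20.258576773262366
```

```bash
python3 -m jog '[{"x":0,"y":1,"z":0,"wx":0,"wy":0,"wz":7,"jaw":1},{"x":-0.5,"y":2,"z":0,"wx":0,"wy":0,"wz":14,"jaw":1},{"x":-1,"y":3,"z":0,"wx":0,"wy":0,"wz":21,"jaw":1},{"x":-1.4,"y":4.4,"z":0,"wx":0,"wy":0,"wz":28,"jaw":1},{"x":-1.4,"y":4.4,"z":0,"wx":0,"wy":0,"wz":35,"jaw":1},{"x":-1.4,"y":4.4,"z":0,"wx":0,"wy":0,"wz":42,"jaw":1},{"x":-1.4,"y":4.4,"z":0,"wx":0,"wy":0,"wz":49,"jaw":1},{"x":-1.4,"y":4.4,"z":0,"wx":0,"wy":0,"wz":56,"jaw":1},{"x":-1.4,"y":4.4,"z":0,"wx":0,"wy":0,"wz":63,"jaw":1},{"x":-1.4,"y":4.4,"z":0,"wx":0,"wy":0,"wz":70,"jaw":1},{"x":-1.4,"y":4.4,"z":0,"wx":0,"wy":0,"wz":77,"jaw":1},{"x":-1.4,"y":4.4,"z":0,"wx":0,"wy":0,"wz":84,"jaw":1}]'; python3 -m jog '[{"x":0,"y":0,"z":2,"wx":0,"wy":0,"wz":5.8,"jaw":1},{"x":0,"y":0,"z":6,"wx":0,"wy":0,"wz":5.8,"jaw":1},{"x":0,"y":0,"z":10,"wx":0,"wy":0,"wz":5.8,"jaw":1},{"x":0,"y":0,"z":13,"wx":0,"wy":0,"wz":5.8,"jaw":1},{"x":0,"y":0,"z":13,"wx":0,"wy":0,"wz":5.8,"jaw":1},{"x":0,"y":0,"z":13,"wx":0,"wy":0,"wz":5.8,"jaw":1}]';python3 -c "
from h import *
move([577,-184],40,-4.6)"
```

```text
t: 14.72
ee_pos: [577.7, -181.7, 264.6]
ee_rot: [[1.0, 0.017, -0.0], [0.017, -1.0, 0.0], [-0.0, -0.0, -1.0]]
contact_force: [-1.1, -0.5, 0.7]
gripper_width: 85.0
grip_force: 0.0
t: 15.22
ee_pos: [576.8, -181.7, 133.9]
ee_rot: [[0.997, -0.078, -0.003], [-0.078, -0.997, 0.001], [-0.003, -0.001, -1.0]]
contact_force: [0.7, 0.6, 0.9]
gripper_width: 85.7
grip_force: 0.0
shift [0.07 0.24 9.39] wz 0.13
```

```bash
python3 -m jog '[{"x":0,"y":0.2,"z":4,"wx":0,"wy":0,"wz":0,"jaw":1},{"x":0,"y":0.2,"z":8,"wx":0,"wy":0,"wz":0,"jaw":1},{"x":0,"y":0.2,"z":9.4,"wx":0,"wy":0,"wz":0,"jaw":1},{"x":0,"y":0.2,"z":9.4,"wx":0,"wy":0,"wz":0,"jaw":1},{"x":0.4,"y":0.2,"z":9.4,"wx":0,"wy":0,"wz":0,"jaw":1},{"x":0.8,"y":0.2,"z":9.4,"wx":0,"wy":0,"wz":0,"jaw":1},{"x":1.2,"y":0.2,"z":9.4,"wx":0,"wy":0,"wz":0,"jaw":1},{"x":1.5,"y":0.2,"z":9.4,"wx":0,"wy":0,"wz":0,"jaw":1},{"x":1.7,"y":0.2,"z":9.4,"wx":0,"wy":0,"wz":0,"jaw":1}]'; for i in 1 2; do :; done; python3 -m jog '[{"x":0.1,"y":0,"z":0,"wx":0,"wy":0,"wz":0,"jaw":1},{"x":0.2,"y":0,"z":0,"wx":0,"wy":0,"wz":0,"jaw":1},{"x":0.3,"y":0,"z":0,"wx":0,"wy":0,"wz":0,"jaw":1},{"x":0.4,"y":0,"z":0,"wx":0,"wy":0,"wz":0,"jaw":1}]'
```

```text
t: 15.97
ee_pos: [594.1, -186.3, 42.8]
ee_rot: [[0.997, -0.079, 0.001], [-0.079, -0.997, -0.001], [0.001, 0.001, -1.0]]
contact_force: [-2.8, -0.3, 1.9]
gripper_width: 85.3
grip_force: 1.6
t: 16.3
ee_pos: [594.8, -186.1, 41.4]
ee_rot: [[0.997, -0.078, -0.006], [-0.078, -0.997, 0.001], [-0.006, -0.001, -1.0]]
contact_force: [-15.6, -0.6, 11.1]
gripper_width: 84.9
grip_force: 8.1
```

Firm contact came straight away at the flush distance, so the tin is seated. I'll retreat.

```bash
python3 -m jog '[{"x":-1,"y":0,"z":0,"wx":0,"wy":0,"wz":0,"jaw":1},{"x":-2,"y":0,"z":0,"wx":0,"wy":0,"wz":0,"jaw":1},{"x":-2,"y":0,"z":-4,"wx":0,"wy":0,"wz":0,"jaw":1},{"x":-2,"y":0,"z":-8,"wx":0,"wy":0,"wz":0,"jaw":1},{"x":-2,"y":0,"z":-12,"wx":0,"wy":0,"wz":0,"jaw":1},{"x":-4,"y":0,"z":-16,"wx":0,"wy":0,"wz":0,"jaw":1},{"x":-6,"y":0,"z":-20,"wx":0,"wy":0,"wz":0,"jaw":1},{"x":-6,"y":0,"z":-22,"wx":0,"wy":0,"wz":0,"jaw":1},{"x":-6,"y":0,"z":-22,"wx":0,"wy":0,"wz":0,"jaw":1},{"x":-6,"y":0,"z":-22,"wx":0,"wy":0,"wz":0,"jaw":1}]'; python3 - <<'E'
from h import *
c=cam('wrist');cv2.imwrite('pics/w6.png',c['img']);import pickle;pickle.dump(c,open('w6.pkl','wb'))
E
```

```text
t: 17.13
ee_pos: [538.3, -181.9, 263.5]
ee_rot: [[0.997, -0.079, 0.005], [-0.079, -0.997, -0.002], [0.005, 0.002, -1.0]]
contact_force: [0.4, -0.1, 0.1]
gripper_width: 85.9
grip_force: 0.0
```

View pics/w6.png

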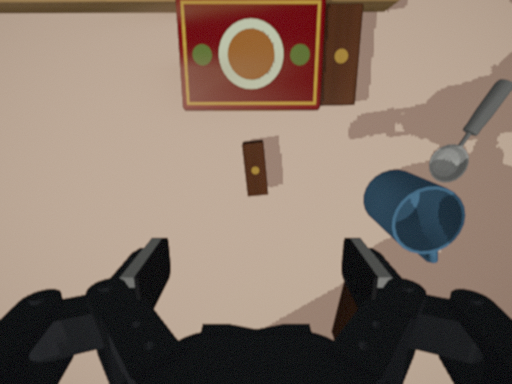

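The tin (lid columns 180 to 325) sits square to the rail and flush against the block (columns 325 to 360), and the gripper is clear. I'll hand it in.

```bash
python3 -c "
from rig import r
print(r.close_job())"
```

```text
the job is handed in; nothing more can be done
None
```

I pushed the tin flat against the rail and up against the middle-sized end block, backed the gripper clear and handed the job in at about 17 s; no verdict came back, but the last wrist picture and the contact forces show it seated in the corner.

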